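# Move the flat glue bottle from caddy to holder by way of the open stand

### The job

Move the flat glue bottle from its caddy to the empty holder with the two tall cheeks, and leave it standing upright on the holder's floor between them. The caddy leaves room for fingers only at its flat sides and the holder only at its narrow edges, so first stand it upright in the low open stand and let go of it there, to take it again with the fingers a quarter turn round. Do not tip it over on the way.

Things in the scene. Friction and masses are not known exactly. Their poses are not given: they have to be found in the camera images.
- flat_bottle: Flat cream glue bottle, round cap, upright, 0.12 kg. 35 mm thick along its x (flat sides face +-x), 57 mm wide along y (narrow edges face +-y); shoulders end at 68 mm, cap 20 mm across to 82 mm. Origin: centre of underside, z up. Hold it 30 to 45 mm above the underside, across the flat sides or the narrow edges. Starts in the caddy, axes within 6 degrees of the caddy's.
- caddy: Fixed dark bare-steel caddy, where the bottle starts. Base 77 (x) by 109 mm (y); pocket 55 (x) by 77 mm (y), floor 6 mm above the origin. Tall end walls at +-y (7 mm thick, tops at 66 mm) leave no room for fingers at the bottle's narrow edges; low lips at +-x (4 mm thick, tops at 12 mm). Origin: centre of underside, on the table, z up.
- stand: Fixed dark bare-steel low stand, open all round. Base 81 (x) by 103 mm (y); pocket 55 (x) by 77 mm (y), floor 6 mm above the origin, low lips on all four sides (4 mm thick, tops at 12 mm). The bottle fits with its width along the stand's y, either way round. Origin: centre of underside, on the table, z up.
- holder: Fixed dark bare-steel holder, where the bottle must end. Base 87 (x) by 103 mm (y); pocket 55 (x) by 77 mm (y), floor 6 mm above the origin. Tall cheeks at +-x (7 mm thick, tops at 66 mm) leave no room for fingers at the bottle's flat sides; low lips at +-y (4 mm thick, tops at 12 mm). The bottle fits with its width along y, either way round. Origin: centre of underside, on the table, z up.
There are look-alikes about, which are no part of the job. What is shaped like the holder but pink is not meant.

How it is judged:
By the outcome, as a careful person would: the job done as asked, in the order asked, and still so for the second after the job is handed in, with the robot touching nothing.
It also fails if it takes over 56 s, if anything falls off the work surface, if the arm or the gripper's body presses on something with over 40 N, if the wrist force passes 120 N, or if a joint passes its speed limit or range.

### The arm

A 7-joint arm with a two-finger parallel gripper is mounted at the origin on a cart in front of the work surface, level with it; the furniture and walls round the work are solid. World frame = base frame: x ahead of the robot, y to its left, z up, the work surface at z = 0. Lengths are in mm, angles in rad, forces in N, time in s.
With the tool pointing down it reaches from about 400 to 875 mm from the base axis. Payload 4.4 kg.
Tool frame: the origin (TCP) lies at the very end of the fingers, on their centre line; the grasp point (between the pads) lies 19 mm behind it; z points along the fingers, y is the line along which they close (so a half turn about z gives the same grasp; the last joint's range is limited). The gripper opens to 85 mm and grips with 20 to 120 N. Pads are 22 mm wide; open, the fingers measure 114 mm over their backs; the gripper's body (76 mm by 85 mm) begins 54 mm behind the grasp point. The pads swing forward as they close: fully open they stand 13 mm farther back than shut.
Start: joints at [1.144, 0.628, 0.038, 1.517, -0.027, 0.996, -0.02], TCP at [229.493, -608.154, 231.313] pointing down, gripper open.
Joint ranges: [-3.06, 3.06], [-0.37, 2.12], [-1.25, 1.32], [0.18, 2.47], [-1.1, 4.24], [0.23, 1.98], [-2.94, 2.94]. Speed limits (rad/s): [2.57, 2.57, 3.14, 3.14, 3.14, 3.14, 3.14].

### API

Orientations are given as [roll, pitch, yaw] about the fixed x, y, z axes, in that order (R = Rz(yaw) Ry(pitch) Rx(roll)).
In Python, from cell import read_state, get_image, camera_info, finish_job gives the robot as it stands.
- The arm moves only by the tool play_rows, never from a script. Its argument "deltas" is one flat list of numbers, 7 for each row, row after row: the shift along the tool's x, y, z in mm, then the turn, a rotation vector about the tool's x, y, z in rad, then the opening, from 0 (shut) to 1 (fully open). In form: [dx, dy, dz, ax, ay, az, grip, dx, dy, dz, ax, ay, az, grip, ...]. A call has 1 to 10 rows; each row is the pose to reach, as a shift and turn from the pose commanded when the call began, along the tool's axes at that moment; what a row does not reach only later rows make up. A row lasts 1/8 s, in which the tool goes at most 62.5 mm and 10.7 degrees, less where a joint would pass 70% of its speed; a pose out of reach is approached as far as the arm can. A call with a gripper value outside its range is refused whole. The fingers move at their own pace and stop on an object; the grip force is fixed at half the most. Time passes only in rows, so rows that repeat a pose let the fingers close. It gives the time, the measured TCP pose, the force, the opening and the grip force at its end, in the units of the state.
- read_state(): the state, without advancing time (a new reading comes with each control period).
- get_image(name): name is "scene" or "top" or "wrist"; returns the picture (384x512x3 uint8, red, green, blue); there is no depth.
- camera_info(name): a dict with "fx", "fy", "cx", "cy" (pixels), "T" (4x4, takes a point from camera to world coordinates). Camera axes: x right, y down, z forward; pixel columns grow to the right and rows downward; lengths in mm; the calibration is good to about 2 mm. The wrist camera is an equidistant fisheye: a pixel r from the principal point sees the ray r / f radians off the axis. A picture is of the moment at which its call begins: read the wrist's pose just before it. camera_info takes no time and is no camera call; for the wrist camera it gives the pose at the moment of the call.
- finish_job(): hands the job in; it is judged then, once.
The state is a dict: "clock": time; "qpos": joint angles; "qd": joint speeds; "tau": joint torques, N m; "eef_pos": TCP position; "tool_rot": TCP orientation; "force": force on the tool from outside, world axes, zero at the start; "torque": the same for the moment, N m; "width": finger opening in mm; "gripper_force": force on a finger pad.
Only numpy, scipy, OpenCV 4.12 (cv2) and the standard library are available. Lean on these libraries where they do the work, as an engineer would, in place of code of your own. Each camera call takes 0.05 s, during which the arm holds its last target. There are 200 camera calls.

## Working session

There is one attempt and no reset: what is moved stays moved. The work goes in short steps, Python scripts to look and compute and a tool call to move; the robot and the scene stay as the last step left them, time stands still between calls to the robot, and variables do not carry over. Pictures are saved under pics/ and viewed, at most 10 in all, crops included, and the job is handed in when it is done.

Besides the shell and the picture viewer there is one more tool, called after "Emit:" in YAML: its name, and indented under it one key for each argument. play_rows: Moves the arm, as the interface text tells. Its arguments: {"type":"object","properties":{"deltas":{"type":"array"}},"required":["deltas"]}

```bash
mkdir -p pics
python3 - <<'E'
from cell import *
import cv2,numpy as np
s=read_state(); print(s['clock'],s['eef_pos'],s['tool_rot'],s['width'],s['qpos'])
for n in('top','scene'):
    im=get_image(n); cv2.imwrite(f'pics/{n}0.png',cv2.resize(im[:,:,::-1],(800,600),interpolation=cv2.INTER_CUBIC))
    np.save(f'{n}0.npy',im)
    c=camera_info(n); print(n,c['fx'],c['fy'],c['cx'],c['cy'],np.round(c['T'],3).tolist())
E
```

```text
0.0 [ 229.25463265 -607.54981303  230.39253748] [-3.13968872e+00  1.08804879e-05  3.60792693e-01] 85.55822643177166 [ 1.14423203  0.62932875  0.03842894  1.51839169 -0.02700736  0.99629367
 -0.0199776 ]
top 360.07804617181046 360.07804617181046 250.08954778417197 191.10765512629982 [[-0.005, -0.994, 0.106, 346.975], [-1.0, 0.005, -0.001, -140.87], [0.001, -0.106, -0.994, 1001.9], [0.0, 0.0, 0.0, 1.0]]
scene 418.1579959072811 418.1579959072811 261.44217079566823 191.83903662161532 [[-0.702, -0.318, 0.637, -272.438], [-0.712, 0.32, -0.625, 580.699], [-0.005, -0.892, -0.451, 547.866], [0.0, 0.0, 0.0, 1.0]]
```

View pics/top0.png

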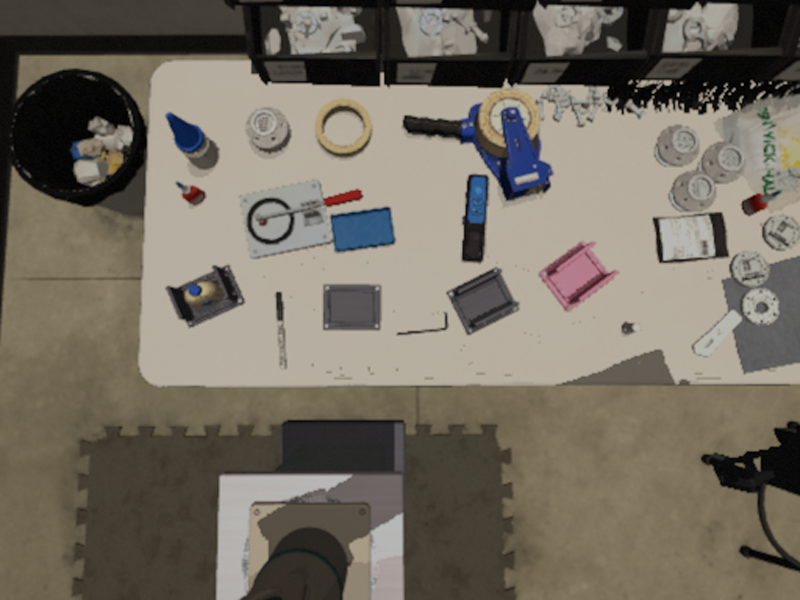

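View pics/scene0.png

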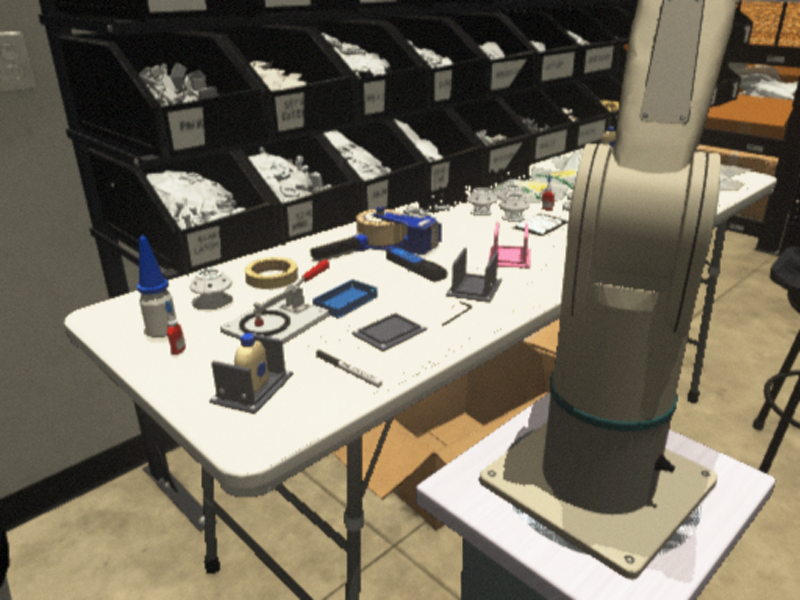

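Run:
```python
import cv2,numpy as np
im=np.load('top0.npy')[:,:,::-1]; sc=np.load('scene0.npy')[:,:,::-1]
def crop(im,u,v):
    c=cv2.resize(im[v:v+48,u:u+64],(400,300),interpolation=cv2.INTER_CUBIC)
    return np.clip(c.astype(float)*1.6,0,255).astype(np.uint8)
a=[crop(im,100,165),crop(im,193,172),crop(im,278,168),crop(sc,130,212)]
cv2.imwrite('pics/c1.png',np.vstack([np.hstack(a[:2]),np.hstack(a[2:])]))
```

```text
(no output)
```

View pics/c1.png

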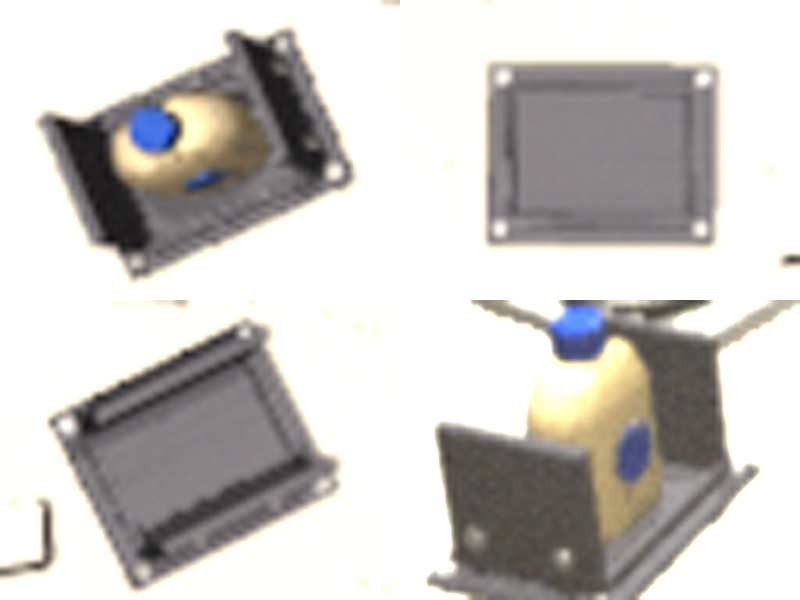

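```bash
cat > h.py <<'E'
import numpy as np
from scipy.optimize import least_squares
from scipy.spatial.transform import Rotation as R
from cell import *
def proj(n,P,c=None):
    c=c or camera_info(n); T=c['T']; p=(np.atleast_2d(P)-T[:3,3])@T[:3,:3]
    if n=='wrist':
        r=np.hypot(p[:,0],p[:,1]); th=np.arctan2(r,p[:,2]); d=p[:,:2]/np.maximum(r,1e-9)[:,None]*th[:,None]
    else: d=p[:,:2]/p[:,2:]
    return d*[c['fx'],c['fy']]+[c['cx'],c['cy']]
def ray(n,uv,z,c=None):
    c=c or camera_info(n); T=c['T']
    d=(np.array(uv,float)-[c['cx'],c['cy']])/[c['fx'],c['fy']]
    if n=='wrist':
        th=np.hypot(*d); v=np.r_[d/max(th,1e-9)*np.sin(th),np.cos(th)]
    else: v=np.r_[d,1]
    w=T[:3,:3]@v; return T[:3,3]+w*(z-T[2,3])/w[2]
E
python3 - <<'E'
from h import *
# corners crop px, local signs
def fit(off,px,loc,sx,sy,yaw0):
    uv=np.array(px)/6.25+off-0.42
    L=np.array([[a*sx/2,b*sy/2,3] for a,b in loc])
    W=lambda q:(R.from_euler('z',q[2]).apply(L)+[q[0],q[1],0])
    c0=np.mean([ray('top',u,3) for u in uv],0)
    c=camera_info('top')
    s=least_squares(lambda q:(proj('top',W(q),c)-uv).ravel(),[c0[0],c0[1],yaw0],x_scale=[1,1,.01])
    return s.x,np.round(s.fun,2)
# image right=-y, up=+x ; TL=(+x,+y)
print('stand',*fit([193,172],[(88,65),(318,67),(312,243),(88,240)],[(1,1),(1,-1),(-1,-1),(-1,1)],81,103,0))
print('holder',*fit([278,168],[(52,115),(258,20),(340,187),(137,287)],[(1,1),(1,-1),(-1,-1),(-1,1)],87,103,.4))
print('caddy',*fit([100,165],[(290,32),(350,180),(137,277)],[(1,-1),(-1,-1),(-1,1)],77,109,.4))
print('cap',ray('top',np.array([154,127])/6.25+[100,165]-.42,82))
print('bottle L/R ends at shoulder z~60', [ray('top',np.array(p)/6.25+[100,165]-.42,50) for p in[(112,150),(268,135)]])
E
```

```text
stand [ 4.39442345e+02 -7.15033435e+01 -1.55503584e-02] [ 0.01 -0.48  0.03 -0.41  0.63  0.39 -0.67  0.48]
holder [ 4.50180107e+02 -3.06465349e+02  4.37779374e-01] [-0.26 -0.26 -0.23 -0.66  0.6   0.52 -0.11  0.38]
caddy [4.60460328e+02 1.83992084e+02 4.20316723e-01] [ 0.03 -1.    1.07  0.18 -1.09  0.79]
cap [462.40224346 181.94302441  82.        ]
bottle L/R ends at shoulder z~60 [array([456.64353637, 210.72927598,  50.        ]), array([462.7415499 , 144.52008555,  50.        ])]
```

```bash
cat >> h.py <<'E'
def go(*targets):
    """each (x,y,z,yaw): TCP target, tool down -> delta row from present pose"""
    s=read_state(); R0=R.from_euler('xyz',s['tool_rot']); p=np.array(s['eef_pos'])
    print('t',round(s['clock'],2),'p',np.round(p,1),'rot',np.round(s['tool_rot'],3),'F',np.round(s['force'],1),'w',round(s['width'],1),'gf',round(s['gripper_force'],1))
    for t in targets:
        d=R0.inv().apply(np.array(t[:3])-p); w=(R0.inv()*R.from_euler('xyz',[np.pi,0,t[3]])).as_rotvec()
        print(t,'->',np.round(d,1).tolist(),np.round(w,3).tolist(),'rows',round(np.linalg.norm(d)/62.5,1),round(np.linalg.norm(w)/.187,1))
E
python3 -c "
from h import *
go((440,-300,230,.97),(455,-50,220,1.5),(460,184,200,1.99))"
```

```text
t 0.1 p [ 229.3 -607.6  230.5] rot [-3.14   0.     0.361] F [-0.  -0.8  0.3] w 85.4 gf 0.0
(440, -300, 230, 0.97) -> [305.8, -213.4, 0.8] [-0.002, -0.0, -0.609] rows 6.0 3.3
(455, -50, 220, 1.5) -> [408.0, -442.0, 11.2] [-0.002, -0.001, -1.139] rows 9.6 6.1
(460, 184, 200, 1.99) -> [495.3, -659.1, 31.6] [-0.001, -0.001, -1.629] rows 13.2 8.7
```

Emit:
play_rows:
  deltas: [306,-213,1,0,0,-0.61,1,306,-213,1,0,0,-0.61,1,306,-213,1,0,0,-0.61,1,306,-213,1,0,0,-0.61,1,306,-213,1,0,0,-0.61,1,306,-213,1,0,0,-0.61,1,495,-659,31,0,0,-1.63,1,495,-659,31,0,0,-1.63,1,495,-659,31,0,0,-1.63,1,495,-659,31,0,0,-1.63,1]

```text
clock: 1.35
eef_pos: [450.4, -49.7, 214.8]
tool_rot: [3.141, 0.0, 1.727]
force: [1.2, 0.1, -0.3]
width: 85.6
gripper_force: 0.0
```

```bash
python3 -c "
from h import *
go((460,184,200,1.99))"
```

```text
t 1.35 p [450.4 -49.7 214.8] rot [3.141 0.    1.727] F [ 1.2  0.1 -0.3] w 85.6 gf 0.0
(460, 184, 200, 1.99) -> [229.3, 45.8, 14.7] [0.0, 0.0, -0.263] rows 3.7 1.4
```

Emit:
play_rows:
  deltas: [229,46,15,0,0,-0.26,1,229,46,15,0,0,-0.26,1,229,46,15,0,0,-0.26,1,229,46,15,0,0,-0.26,1,229,46,15,0,0,-0.26,1,229,46,15,0,0,-0.26,1]

```text
clock: 2.1
eef_pos: [461.5, 180.9, 199.5]
tool_rot: [-3.14, 0.001, 1.981]
force: [-0.8, -1.3, -0.1]
width: 85.7
gripper_force: 0.0
```

Run:
```python
from h import *
import cv2
go((460,184,100,1.99))
c=camera_info('wrist'); im=get_image('wrist'); np.save('w1.npy',im)
print({k:np.round(v,3).tolist() for k,v in c.items()})
Rz=R.from_euler('z',.42)
o=np.array([460.5,184,0])
P=lambda L:proj('wrist',Rz.apply(np.array(L,float))+o,c)
print(np.round(P([[38.5,54.5,6],[38.5,-54.5,6],[-38.5,-54.5,6],[-38.5,54.5,6],[0,0,6],[0,0,82]]),1).tolist())
cv2.imwrite('pics/w1.png',cv2.resize(im[:,:,::-1],(800,600),interpolation=cv2.INTER_CUBIC))
```

```text
t 2.1 p [461.5 180.9 199.5] rot [-3.140e+00  1.000e-03  1.981e+00] F [-0.8 -1.3 -0.1] w 85.7 gf 0.0
(460, 184, 100, 1.99) -> [3.5, -0.0, 99.5] [-0.001, 0.001, -0.009] rows 1.6 0.1
{'fx': 297.319, 'fy': 297.319, 'cx': 252.787, 'cy': 194.636, 'T': [[0.917, 0.382, 0.114, 432.069], [0.399, -0.878, -0.265, 248.566], [-0.002, 0.288, -0.958, 343.026], [0.0, 0.0, 0.0, 1.0]]}
[[287.2, 121.9], [285.7, 213.0], [222.2, 213.6], [218.9, 122.6], [253.5, 169.1], [253.6, 186.2]]
```

View pics/w1.png

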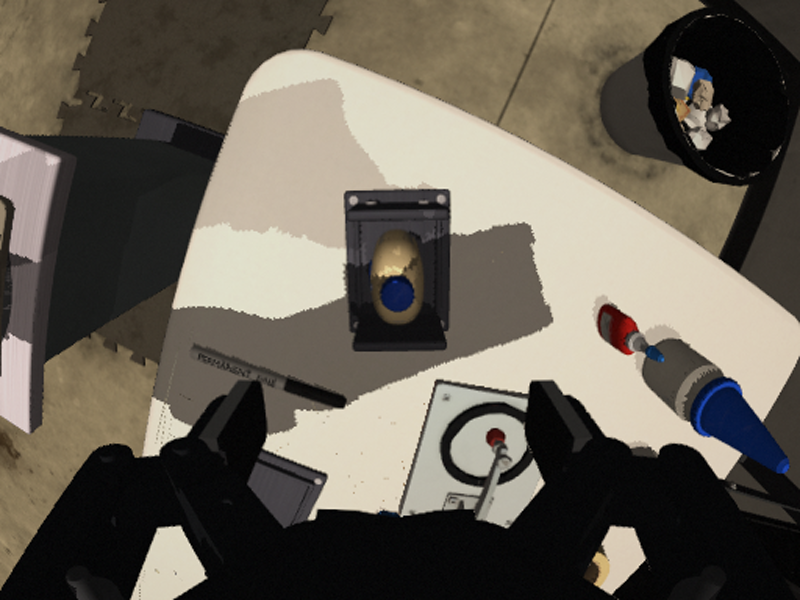

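Run:
```python
from h import *
import cv2
c=camera_info('wrist')
print('cap',ray('wrist',np.array([398,294])/1.5625,82,c),[ray('wrist',np.array(p)/1.5625,6,c)for p in[(345,190),(451,190)]])
im=np.load('w1.npy')[:,:,::-1]
cv2.imwrite('pics/w1c.png',cv2.resize(im[112:232,205:305],(500,600),interpolation=cv2.INTER_CUBIC))
go((461,183,100,1.99),(461,183,25,1.99))
```

```text
cap [462.40968346 182.01495782  82.        ] [array([404.9533515 , 219.23210201,   6.        ]), array([475.16952342, 249.71876182,   6.        ])]
t 2.15 p [461.7 180.2 199.6] rot [-3.140e+00  1.000e-03  1.979e+00] F [ 0.7 -0.5  0.4] w 85.7 gf 0.0
(461, 183, 100, 1.99) -> [2.9, 0.6, 99.6] [-0.001, 0.001, -0.011] rows 1.6 0.1
(461, 183, 25, 1.99) -> [3.0, 0.7, 174.6] [-0.001, 0.001, -0.011] rows 2.8 0.1
```

View pics/w1c.png

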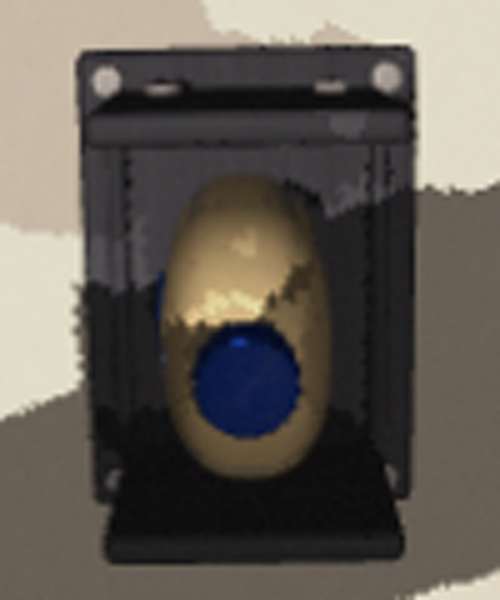

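```bash
python3 -c "
from h import *
go((462.4,182,120,2.02),(462.4,182,22,2.02))"
```

```text
t 2.15 p [461.7 180.2 199.6] rot [-3.140e+00  1.000e-03  1.979e+00] F [ 0.7 -0.5  0.4] w 85.7 gf 0.0
(462.4, 182, 120, 2.02) -> [1.4, 1.4, 79.6] [-0.001, 0.001, -0.041] rows 1.3 0.2
(462.4, 182, 22, 2.02) -> [1.5, 1.6, 177.6] [-0.001, 0.001, -0.041] rows 2.8 0.2
```

Emit:
play_rows:
  deltas: [1.4,1.4,50,0,0,-0.04,1,1.4,1.4,80,0,0,-0.04,1,1.4,1.4,80,0,0,-0.04,1,1.4,1.4,110,0,0,-0.04,1,1.4,1.4,140,0,0,-0.04,1,1.4,1.4,165,0,0,-0.04,1,1.4,1.4,177,0,0,-0.04,1,1.4,1.4,177,0,0,-0.04,1]

```text
clock: 3.15
eef_pos: [463.0, 183.3, 23.3]
tool_rot: [3.141, 0.0, 2.02]
force: [-0.3, 0.5, 1.0]
width: 85.7
gripper_force: 0.0
```

```bash
python3 -c "
from h import *
go((462.4,182,22,2.02),(462.4,182,122,2.02))"
```

```text
t 3.15 p [463.  183.3  23.3] rot [3.141 0.    2.02 ] F [-0.3  0.5  1. ] w 85.7 gf 0.0
(462.4, 182, 22, 2.02) -> [-0.9, -1.1, 1.3] [0.0, 0.0, 0.0] rows 0.0 0.0
(462.4, 182, 122, 2.02) -> [-1.0, -1.1, -98.7] [0.0, 0.0, 0.0] rows 1.6 0.0
```

Emit:
play_rows:
  deltas: [-1,-1,1,0,0,0,0.8,-1,-1,1,0,0,0,0.6,-1,-1,1,0,0,0,0.4,-1,-1,1,0,0,0,0.2,-1,-1,1,0,0,0,0,-1,-1,1,0,0,0,0,-1,-1,1,0,0,0,0,-1,-1,1,0,0,0,0]

```text
clock: 4.15
eef_pos: [462.5, 182.4, 22.6]
tool_rot: [3.141, 0.0, 2.021]
force: [-0.8, 0.1, 6.1]
width: 32.4
gripper_force: 59.5
```

```bash
python3 -c "
from h import *
go((462.4,182,122,2.02),(439.4,-71.5,140,1.555))"
```

```text
t 4.15 p [462.5 182.4  22.6] rot [3.141 0.    2.021] F [-0.8  0.1  6.1] w 32.4 gf 59.5
(462.4, 182, 122, 2.02) -> [-0.3, -0.2, -99.4] [0.001, 0.0, 0.001] rows 1.6 0.0
(439.4, -71.5, 140, 1.555) -> [-218.6, -131.1, -117.4] [0.001, 0.0, 0.466] rows 4.5 2.5
```

Emit:
play_rows:
  deltas: [0,0,-10,0,0,0,0,0,0,-30,0,0,0,0,0,0,-60,0,0,0,0,0,0,-90,0,0,0,0,0,0,-110,0,0,0,0,0,0,-118,0,0,0,0,-15,-9,-118,0,0,0.03,0,-44,-26,-118,0,0,0.1,0,-80,-48,-118,0,0,0.18,0,-116,-70,-118,0,0,0.26,0]

```text
clock: 5.4
eef_pos: [448.0, 44.7, 138.9]
tool_rot: [-3.139, 0.001, 1.757]
force: [0.8, 0.3, -0.8]
width: 32.2
gripper_force: 59.6
```

```bash
python3 -c "
from h import *
go((439.4,-71.5,140,1.555))"
```

```text
t 5.4 p [448.   44.7 138.9] rot [-3.139e+00  1.000e-03  1.757e+00] F [ 0.8  0.3 -0.8] w 32.2 gf 59.6
(439.4, -71.5, 140, 1.555) -> [-112.6, -30.0, -0.9] [-0.003, 0.001, 0.202] rows 1.9 1.1
```

Emit:
play_rows:
  deltas: [-34,-9,0,0,0,0.06,0,-66,-17,0,0,0,0.12,0,-94,-25,0,0,0,0.17,0,-110,-29,0,0,0,0.2,0,-112.6,-30,0,0,0,0.202,0,-112.6,-30,0,0,0,0.202,0,-112.6,-30,0,0,0,0.202,0]

```text
clock: 6.28
eef_pos: [441.5, -67.7, 139.8]
tool_rot: [3.142, -0.001, 1.561]
force: [-0.0, 0.6, -0.2]
width: 32.0
gripper_force: 59.6
```

Run:
```python
from h import *
import cv2
go((439.4,-71.5,22.5,1.555))
im=get_image('scene')[:,:,::-1]; w=get_image('wrist')[:,:,::-1]
a=cv2.resize(im[150:270,180:340],(400,300),interpolation=cv2.INTER_CUBIC)
b=cv2.resize(w,(400,300),interpolation=cv2.INTER_AREA)
cv2.imwrite('pics/s2.png',np.hstack([a,b]))
```

```text
t 6.28 p [441.5 -67.7 139.8] rot [ 3.142e+00 -1.000e-03  1.561e+00] F [-0.   0.6 -0.2] w 32.0 gf 59.6
(439.4, -71.5, 22.5, 1.555) -> [-3.9, -2.0, 117.3] [0.0, -0.001, 0.006] rows 1.9 0.0
```

View pics/s2.png

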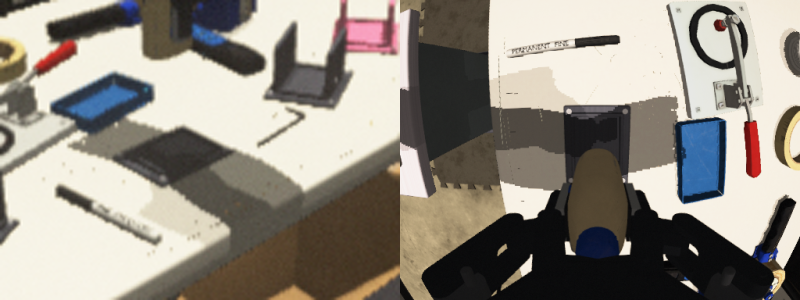

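Run:
```python
from h import *
c=camera_info('wrist'); Rz=R.from_euler('z',-.0155)
print(Rz.apply([[-40.5,51.5,6],[40.5,51.5,6]])+[439.4,-71.5,0],[ray('wrist',np.array(p),6,c) for p in[(211,136),(293,136)]])
go((439.4,-71.5,22.5,1.555))
```

```text
[[399.703083   -19.37846145   6.        ]
 [480.69335307 -20.63391118   6.        ]] [array([402.41294886, -19.82475067,   6.        ]), array([479.26236389, -20.63053501,   6.        ])]
t 6.38 p [441.5 -67.9 139.9] rot [ 3.141 -0.     1.561] F [-0.8 -0.6 -1.5] w 31.8 gf 59.6
(439.4, -71.5, 22.5, 1.555) -> [-3.7, -2.1, 117.4] [0.0, -0.0, 0.006] rows 1.9 0.0
```

Emit:
play_rows:
  deltas: [-3.7,-2,20,0,0,0.006,0,-3.7,-2,50,0,0,0.006,0,-3.7,-2,80,0,0,0.006,0,-3.7,-2,100,0,0,0.006,0,-3.7,-2,109,0,0,0.006,0,-3.7,-2,113,0,0,0.006,0,-3.7,-2,115,0,0,0.006,0,-3.7,-2,115,0,0,0.006,0]

```text
clock: 7.38
eef_pos: [439.5, -72.3, 24.9]
tool_rot: [3.141, -0.0, 1.553]
force: [-0.1, 0.4, -0.6]
width: 32.7
gripper_force: 59.6
```

```bash
python3 -c "
from h import *
go((439.4,-71.5,22.5,1.555))"
```

```text
t 7.38 p [439.5 -72.3  24.9] rot [ 3.141 -0.     1.553] F [-0.1  0.4 -0.6] w 32.7 gf 59.6
(439.4, -71.5, 22.5, 1.555) -> [0.8, -0.1, 2.4] [0.0, -0.0, -0.002] rows 0.0 0.0
```

Emit:
play_rows:
  deltas: [0,0,1,0,0,0,0,0,0,2,0,0,0,0,0,0,2.5,0,0,0,0,0,0,2.5,0,0,0,0]

```text
clock: 7.88
eef_pos: [439.4, -72.6, 22.6]
tool_rot: [3.141, 0.0, 1.553]
force: [-0.7, 0.5, 3.3]
width: 32.1
gripper_force: 60.1
```

Emit:
play_rows:
  deltas: [0,0,0,0,0,0,0.45,0,0,0,0,0,0,0.5,0,0,0,0,0,0,0.6,0,0,0,0,0,0,0.8,0,0,0,0,0,0,1,0,0,0,0,0,0,1,0,0,0,0,0,0,1,0,0,0,0,0,0,1]

```text
clock: 8.88
eef_pos: [439.3, -72.5, 22.4]
tool_rot: [3.142, -0.0, 1.553]
force: [0.7, -0.1, 0.1]
width: 85.7
gripper_force: 0.0
```

```bash
python3 -c "
from h import *
go((439.4,-72.5,145,1.553),(439.4,-72.5,145,-.016))"
```

```text
t 8.88 p [439.3 -72.5  22.4] rot [ 3.142 -0.     1.553] F [ 0.7 -0.1  0.1] w 85.7 gf 0.0
(439.4, -72.5, 145, 1.553) -> [0.0, 0.1, -122.6] [0.0, -0.0, -0.0] rows 2.0 0.0
(439.4, -72.5, 145, -0.016) -> [0.0, 0.1, -122.6] [0.0, -0.0, 1.569] rows 2.0 8.4
```

Emit:
play_rows:
  deltas: [0,0,-25,0,0,0,1,0,0,-60,0,0,0,1,0,0,-110,0,0,0,1,0,0,-140,0,0,0.1,1,0,0,-140,0,0,0.28,1,0,0,-140,0,0,0.46,1,0,0,-140,0,0,0.64,1,0,0,-140,0,0,0.82,1,0,0,-140,0,0,1.0,1,0,0,-140,0,0,1.18,1]

```text
clock: 10.12
eef_pos: [439.1, -72.5, 162.4]
tool_rot: [-3.142, 0.0, 0.367]
force: [0.4, -0.6, 0.8]
width: 85.6
gripper_force: 0.0
```

Emit:
play_rows:
  deltas: [0,0,0,0,0,0.18,1,0,0,0,0,0,0.36,1,0,0,0,0,0,0.39,1,0,0,0,0,0,0.39,1,0,0,0,0,0,0.39,1]

```text
clock: 10.75
eef_pos: [439.2, -72.5, 162.3]
tool_rot: [-3.141, 0.0, -0.016]
force: [-0.3, 0.6, -0.3]
width: 85.5
gripper_force: 0.0
```

Run:
```python
from h import *
import cv2
go((439.4,-72.5,110,-.016),(439.4,-72.5,22,-.016))
c=camera_info('wrist');w=get_image('wrist');np.save('w3.npy',w)
uv=proj('wrist',[[439.4,-72.5,88],[439.4,-72.5,6]],c);print(uv)
u,v=uv[0].astype(int)-[60,60]; print(u,v)
np.save('T3.npy',c['T'])
cv2.imwrite('pics/w3c.png',cv2.resize(w[v:v+120,u:u+120,::-1],(600,600),interpolation=cv2.INTER_CUBIC))
```

```text
t 10.75 p [439.2 -72.5 162.3] rot [-3.141  0.    -0.016] F [-0.3  0.6 -0.3] w 85.5 gf 0.0
(439.4, -72.5, 110, -0.016) -> [0.2, -0.0, 52.3] [-0.0, 0.0, 0.0] rows 0.8 0.0
(439.4, -72.5, 22, -0.016) -> [0.2, 0.0, 140.3] [-0.0, 0.0, 0.0] rows 2.2 0.0
[[253.20695374 203.55910844]
 [253.10239146 178.5763077 ]]
193 143
```

View pics/w3c.png

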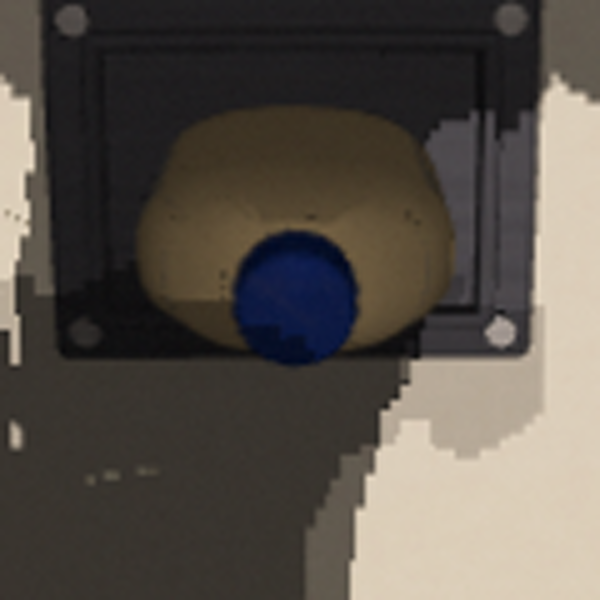

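Emit:
play_rows:
  deltas: [0,0,30,0,0,0,1,0,0,65,0,0,0,1,0,0,95,0,0,0,1,0,0,120,0,0,0,1,0,0,135,0,0,0,1,0,0,140,0,0,0,1,0,0,140,0,0,0,0.9,0,0,140,0,0,0,0.75,0,0,140,0,0,0,0.6,0,0,140,0,0,0,0.3]

```text
clock: 12.05
eef_pos: [439.6, -72.6, 23.3]
tool_rot: [3.141, -0.001, -0.017]
force: [-1.6, -0.2, 5.9]
width: 54.0
gripper_force: 62.4
```

Emit:
play_rows:
  deltas: [0,0,0,0,0,0,0,0,0,0,0,0,0,0,0,0,0,0,0,0,0,0,0,0,0,0,0,0]

```text
clock: 12.55
eef_pos: [439.6, -72.6, 23.3]
tool_rot: [3.141, -0.001, -0.017]
force: [-0.9, -0.7, 6.2]
width: 54.0
gripper_force: 62.4
```

```bash
python3 -c "
from h import *
go((439.4,-72.5,150,-.016),(450,-306.5,150,.438))"
```

```text
t 12.55 p [439.6 -72.6  23.3] rot [ 3.141e+00 -1.000e-03 -1.700e-02] F [-0.9 -0.7  6.2] w 54.0 gf 62.4
(439.4, -72.5, 150, -0.016) -> [-0.1, 0.0, -126.7] [0.001, -0.001, -0.001] rows 2.0 0.0
(450, -306.5, 150, 0.438) -> [14.5, 233.8, -126.5] [0.001, -0.001, -0.455] rows 4.3 2.4
```

Emit:
play_rows:
  deltas: [0,0,-10,0,0,0,0,0,0,-35,0,0,0,0,0,0,-70,0,0,0,0,0,0,-102,0,0,0,0,0,0,-122,0,0,0,0,1,15,-127,0,0,-0.03,0,3,45,-127,0,0,-0.09,0,5,85,-127,0,0,-0.17,0,8,125,-127,0,0,-0.25,0,10,165,-127,0,0,-0.33,0]

```text
clock: 13.8
eef_pos: [446.2, -238.7, 150.1]
tool_rot: [-3.141, -0.0, 0.316]
force: [-0.3, 0.4, -0.3]
width: 53.7
gripper_force: 63.5
```

```bash
python3 -c "
from h import *
go((450,-306.5,150,.438))"
```

```text
t 13.8 p [ 446.2 -238.7  150.1] rot [-3.141 -0.     0.316] F [-0.3  0.4 -0.3] w 53.7 gf 63.5
(450, -306.5, 150, 0.438) -> [-17.5, 65.6, 0.1] [-0.0, -0.0, -0.122] rows 1.1 0.7
```

Emit:
play_rows:
  deltas: [-8,30,0,0,0,-0.06,0,-14,52,0,0,0,-0.1,0,-17.5,65,0,0,0,-0.122,0,-17.5,65.6,0,0,0,-0.122,0,-17.5,65.6,0,0,0,-0.122,0]

```text
clock: 14.42
eef_pos: [449.9, -304.5, 149.7]
tool_rot: [-3.141, -0.0, 0.435]
force: [1.0, 0.4, -0.1]
width: 53.6
gripper_force: 63.5
```

Run:
```python
from h import *
import cv2
go((450.2,-306.5,24,.438))
c=camera_info('wrist');w=get_image('wrist')
L=[[a*43.5,b*51.5,6] for a,b in[(1,1),(1,-1),(-1,1),(-1,-1)]]
uv=proj('wrist',R.from_euler('z',.438).apply(L)+[450.2,-306.5,0],c);print(uv.round(1).tolist())
u,v=uv.mean(0).astype(int)-[80,60]
uv2=(uv-[u,v]+.5)*5-.5
b=cv2.resize(w[v:v+120,u:u+160,::-1],(800,600),interpolation=cv2.INTER_CUBIC)
b=np.clip(b*1.8,0,255).astype(np.uint8)
for p in uv2: cv2.drawMarker(b,tuple(int(x) for x in p),(0,255,0),cv2.MARKER_CROSS,12)
cv2.imwrite('pics/w4.png',b)
```

```text
t 14.43 p [ 449.9 -304.5  149.7] rot [-3.141 -0.     0.435] F [ 1.   0.4 -0.1] w 53.6 gf 63.5
(450.2, -306.5, 24, 0.438) -> [-0.6, 2.0, 125.7] [-0.001, -0.0, -0.003] rows 2.0 0.0
[[202.4, 139.6], [307.9, 139.4], [206.2, 222.8], [304.2, 222.6]]
```

View pics/w4.png

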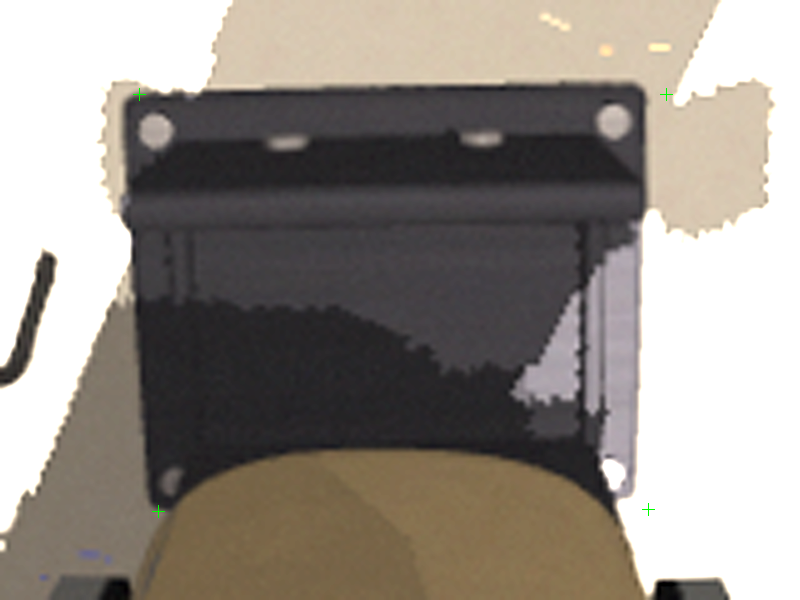

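Run:
```python
from h import *
c=camera_info('wrist')
L=np.array([[a*43.5,b*51.5,5] for a,b in[(1,1),(1,-1),(-1,1),(-1,-1)]])
uv0=np.array([[202.4,139.6],[307.9,139.4],[206.2,222.8],[304.2,222.6]])
o=uv0.mean(0).astype(int)-[80,60]
px=(np.array([[124,95],[646,85],[152,509],[633,498]])+.5)/5-.5+o
f=lambda q:(proj('wrist',R.from_euler('z',q[2]).apply(L)+[q[0],q[1],0],c)-px).ravel()
s=least_squares(f,[450,-306,.438],x_scale=[1,1,.01]);print(s.x,s.fun.round(2))
x=s.x; go((*x[:2],30,x[2]),(*x[:2],24,x[2]))
```

```text
[ 449.90572446 -303.30010503    0.45556355] [-0.5  -0.1   0.3  -0.19 -0.68  0.01  0.89  0.44]
t 14.47 p [ 450.  -304.4  149.7] rot [-3.141 -0.     0.436] F [ 0.2  0.2 -1.3] w 53.9 gf 63.5
(np.float64(449.90572445891115), np.float64(-303.3001050300316), 30, np.float64(0.45556354829655993)) -> [0.4, -1.0, 119.7] [-0.0, -0.0, -0.02] rows 1.9 0.1
(np.float64(449.90572445891115), np.float64(-303.3001050300316), 24, np.float64(0.45556354829655993)) -> [0.4, -1.0, 125.7] [-0.0, -0.0, -0.02] rows 2.0 0.1
```

Emit:
play_rows:
  deltas: [0,-0.3,20,0,0,-0.016,0,0,-0.3,45,0,0,-0.016,0,0,-0.3,70,0,0,-0.016,0,0,-0.3,90,0,0,-0.016,0,0,-0.3,107,0,0,-0.016,0,0,-0.3,117,0,0,-0.016,0,0,-0.3,122,0,0,-0.016,0,0,-0.3,124,0,0,-0.016,0,0,-0.3,124,0,0,-0.016,0]

```text
clock: 15.6
eef_pos: [450.1, -305.3, 25.7]
tool_rot: [3.141, -0.0, 0.451]
force: [-0.5, -0.1, -0.2]
width: 53.9
gripper_force: 63.5
```

Emit:
play_rows:
  deltas: [0,0,1,0,0,0,0,0,0,2,0,0,0,0,0,0,2.5,0,0,0,0,0,0,2.5,0,0,0,0]

```text
clock: 16.1
eef_pos: [450.0, -305.4, 23.3]
tool_rot: [3.141, 0.0, 0.451]
force: [-1.8, -0.0, 5.2]
width: 53.8
gripper_force: 64.1
```

Emit:
play_rows:
  deltas: [0,0,0,0,0,0,0.68,0,0,0,0,0,0,0.75,0,0,0,0,0,0,0.85,0,0,0,0,0,0,1,0,0,0,0,0,0,1,0,0,0,0,0,0,1]

```text
clock: 16.85
eef_pos: [449.9, -305.2, 22.9]
tool_rot: [-3.142, -0.0, 0.451]
force: [-0.8, -0.4, -0.3]
width: 85.3
gripper_force: 0.0
```

Emit:
play_rows:
  deltas: [0,0,-15,0,0,0,1,0,0,-45,0,0,0,1,0,0,-90,0,0,0,1,0,0,-140,0,0,0,1,0,0,-160,0,0,0,1,0,0,-160,0,0,0,1]

```text
clock: 17.6
eef_pos: [450.9, -305.7, 185.3]
tool_rot: [3.138, -0.002, 0.451]
force: [-0.5, 0.5, -0.3]
width: 85.4
gripper_force: 0.0
```

Run:
```python
from h import *
import cv2
go((450,-305,180,.45))
c=camera_info('wrist');w=get_image('wrist')[:,:,::-1]; sc=get_image('scene')[:,:,::-1]
uv=proj('wrist',[[450,-305,40]],c)[0].astype(int)
b=cv2.resize(w[uv[1]-60:uv[1]+60,uv[0]-80:uv[0]+80],(400,300),interpolation=cv2.INTER_CUBIC)
p=proj('scene',[[450,-305,40]])[0].astype(int)
a=cv2.resize(sc[p[1]-45:p[1]+45,p[0]-60:p[0]+60],(400,300),interpolation=cv2.INTER_CUBIC)
cv2.imwrite('pics/f.png',np.clip(np.hstack([a,b])*1.4,0,255).astype(np.uint8))
```

```text
t 17.6 p [ 450.9 -305.7  185.3] rot [ 3.138e+00 -2.000e-03  4.510e-01] F [-0.5  0.5 -0.3] w 85.4 gf 0.0
(450, -305, 180, 0.45) -> [-0.5, -1.0, 5.3] [0.004, -0.002, 0.001] rows 0.1 0.0
```

View pics/f.png

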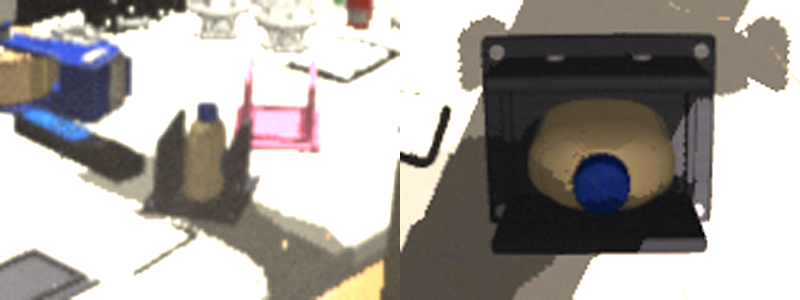

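The bottle stands upright between the dark holder's cheeks: in the left crop its cap is at (207,112), and in the right crop the cap is at (600,183), centred on the pocket. The gripper is clear of it.

```bash
python3 -c "
from cell import *
print(finish_job())"
```

```text
the job is handed in; nothing more can be done
None
```

The glue bottle is standing upright on the dark holder's floor between its two cheeks; it was set down and regrasped in the low stand on the way, and I handed the job in at about 18 s.

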